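Slide a heel lift along the jig rail into its corner

ROBOT

A 6-joint arm with a two-finger parallel gripper is mounted at the origin on the work surface; the furniture and walls round the work are solid. World frame = base frame: x ahead of the robot, y to its left, z up, the work surface at z = 0. Lengths are in m, angles in rad, forces in N, time in s.
With the tool pointing down it reaches from about 0.25 to 0.85 m from the base axis. Payload 12.5 kg.
Tool frame: the origin (TCP) lies between the finger pads; the fingertips stand 22 mm ahead of it and the grasp point (between the pads) lies 3 mm ahead of it (manip.tip_extent is the distance from the TCP to the fingertips, in m); z points along the fingers, y is the direction in which the jaws open and shut (so a half turn about z gives the same grasp; the last joint's range is limited). The gripper opens to 93 mm and grips with 3 to 60 N. Pads are 15 mm wide; open, the fingers measure 128 mm over their backs; the gripper's body (75 mm by 188 mm) begins 65 mm behind the grasp point.
Start: joints at [-1.384, 0.351, 1.652, -0, 1.139, -0.085], TCP at [0.148, -0.53, 0.241] pointing down, gripper open.
Joint ranges: [-2.75, 2.75], [-0.79, 2.1], [0.01, 2.65], [-1.57, 4.71], [0.07, 3.14], [-2.87, 2.87]. Speed limits (rad/s): [2.22, 2.22, 2.79, 3.14, 3.14, 3.14].

INTERFACE

Orientations are given as a rotation vector (axis times angle).
In Python, from rig import sensors, cams, job_done, manip gives the robot as it stands. The module is installed in compiled form; this text tells all that it offers.
- The arm moves only by the tool drive_tool, never from a script. Its argument "increments" is a list that holds one entry, the list of rows, each a list of 7 numbers: the shift along the world's x, y, z in cm, then the turn, a rotation vector about the world's x, y, z in units of 6 degrees (1.0 is 6 degrees), then the closure, from 0 (fully open) to 1 (shut). In form: [[[x, y, z, wx, wy, wz, claw], ...]]. A call has 1 to 5 rows; each row is the pose to reach, as a shift and turn from the pose measured when the call began; what a row does not reach only later rows make up. A row lasts 1/12 s, in which the tool goes at most 41.7 mm and 7.16 degrees, less where a joint would pass 70% of its speed; a pose out of reach is approached as far as the arm can. A call with a gripper value outside its range is refused whole. The fingers move at their own pace and stop on an object; "force" is the grip in N (left out, the last holds). Time passes only in rows, so rows that repeat a pose let the fingers close. It gives the time, the measured TCP pose, the force and the opening at its end, in the units of the state.
- sensors.get_state(): the state, without advancing time (a new reading comes with each control period).
- cams.snapshot(name): name is "scene" or "top"; returns the picture (384x512x3 uint8, blue, green, red); there is no depth.
- cams.camera_params(name): a dict with "camera_matrix" (3x3 intrinsics, pixels), "camera_from_world" (4x4, takes a point from world to camera coordinates). Camera axes: x right, y down, z forward; pixel columns grow to the right and rows downward; lengths in m; the calibration is good to about 2 mm. A picture is of the moment at which its call begins. camera_params takes no time and is no camera call.
- job_done(): hands the job in, once; it reports no verdict.
The state is a dict: "time_s": time; "joint_positions": joint angles; "dq": joint speeds; "tau": joint torques, N m; "tool_pos": TCP position; "ee_rot": TCP orientation; "contact_force": force on the tool from outside, world axes, zero at the start; "wrist_torque": the same for the moment, N m; "width": finger opening in m.
Only numpy, scipy, OpenCV 4.12 (cv2) and the standard library are available. Lean on these libraries where they do the work, as an engineer would, in place of code of your own. Each camera call takes 0.05 s, during which the arm holds its last target.

TASK

Get the D-shaped heel lift ready for nailing: with the fingertips, push its straight edge flat against the jig's rail before any of it reaches the red line, then, keeping it against the rail, slide it along into the corner until it is fully home against both the rail and the end stop. Push only: never lift, tip or pick it up. Leave the spool, jar, bottle and awl standing or lying where they are.

Things in the scene. Friction and masses are not known exactly. Their poses are not given: they have to be found in the camera images.
- jig: Fixed nailing jig: plywood bed 190 x 320 x 10 mm on the table. Origin on the table: bed spans x -100 to +90, y -160 to +160 mm, top at z = 10 mm. x points from the open side to the rail, y along the rail to the end stop, z up. The straight aluminium rail, 14 mm wide and 16 mm high above the bed, runs along y from -152 to +152 mm; its inner face is at x = +70 mm.
- corner (a point): Inner corner on top of the bed where rail face and stop face meet: jig (70, 130, 10) mm; axes as the jig's (x into the rail, y into the stop). The dark steel stop, 14 mm thick and 16 mm high, runs from the rail to jig x = 9 mm; from its free end a lip 8 mm thick (inner face at jig x = +17) turns back to jig y = +118 mm, making a pocket.
- red_line (a point): Middle of the thin painted red line (flat, no height) that crosses the bed parallel to the stop, 70 mm before the stop's face. Axes as the jig's.
- heel_lift: Loose D-shaped block, brown over a black bottom layer, 46 (x) x 64 (y) x 16 mm, about 0.1 kg, hard, smooth (friction about 0.25), flat on the bed. Origin: centre of the underside. Straight edge face at x = +23 mm, straight sides y = +-32 mm from x = 23 to 9 mm, then a half round of radius 32 mm about (9, 0). Starts 15 to 60 mm off the rail, straight edge turned to it within 0.3 rad.
- lift_flat (a point): Middle of the heel lift's straight edge face, 8 mm above its underside; axes as the lift's (x points out of the face). With the lift home this point is on the rail face, 32 mm before the stop's face.
- spool: Bystander: wooden spool of red thread, 42 mm diameter, 60 mm tall, standing on the table behind the rail. Origin at the centre of its foot.
- tack_jar: Bystander: clear jar of tacks with a brass-coloured lid, 54 mm diameter, 74 mm tall, standing on the table in front of the bed on the robot's side. Origin at the centre of its foot.
- dye_bottle: Bystander: small tan bottle with a black cap, 36 mm diameter, 66 mm tall, standing on the bed near its open edge at the stop end. Origin at the centre of its foot.
- green_awl: Bystander: awl with a green handle, 147 mm long, 28 mm high, lying on the table beyond the stop end of the bed. Origin at the middle of its length on its underside, length along its y.
Not all that is in view belongs to the job. Leave any yellow look-alike of the heel_lift alone.

How it is judged:
By the outcome, as a careful person would: the job done as asked, in the order asked, and still so for the second after the job is handed in, with the robot touching nothing.
It also fails if it takes over 54 s, if anything falls off the work surface, if the arm or the gripper's body presses on something with over 40 N, if the wrist force passes 120 N, or if a joint passes its speed limit or range.

## Working session

There is one attempt and no reset: what is moved stays moved. The work goes in short steps, Python scripts to look and compute and a tool call to move; the robot and the scene stay as the last step left them, time stands still between calls to the robot, and variables do not carry over. Pictures are saved under pics/ and viewed, and the job is handed in when it is done.

Besides the shell and the picture viewer there is one more tool, called as name([rows], argument=value, ...), one row to a line, values as JSON. drive_tool: Moves the arm, as the interface text tells. Its arguments: {"type":"object","properties":{"increments":{"type":"array"},"force":{"type":"number"}},"required":["increments"]}

```bash
mkdir -p pics
python3 - <<'E'
from rig import sensors,cams,manip
import cv2
for n in("scene","top"):
    cv2.imwrite(f"pics/{n}0.png",cams.snapshot(n)); p=cams.camera_params(n); print(n,p["camera_matrix"],p["camera_from_world"])
print(sensors.get_state(),manip.tip_extent)
E
```

```text
scene [[370.467107     0.         253.68719211]
 [  0.         370.467107   191.3220551 ]
 [  0.           0.           1.        ]] [[-0.66837604 -0.74380855  0.00472251  0.46067758]
 [-0.42663054  0.37814801 -0.82157803  0.21010823]
 [ 0.60931096 -0.55113784 -0.57007651  0.64638854]
 [ 0.          0.          0.          1.        ]]
top [[347.80653325   0.         253.95353682]
 [  0.         347.80653325 190.12790992]
 [  0.           0.           1.        ]] [[-0.02960454 -0.99898605 -0.03391833  0.17160506]
 [-0.99360261  0.03311088 -0.10796999  0.49763498]
 [ 0.10898358  0.03050494 -0.99357538  0.82196498]
 [ 0.          0.          0.          1.        ]]
{'time_s': 0.1, 'joint_positions': array([-1.38356325e+00,  3.51186383e-01,  1.65234355e+00,  1.49808359e-05,
        1.13911616e+00, -8.46010650e-02]), 'dq': array([-1.04151605e-03, -2.64322961e-03, -1.89779849e-04, -3.38974212e-05,
        1.56395145e-03, -6.11235901e-04]), 'tau': array([ 8.38045653e-04, -4.98025990e+01, -2.85704184e+01,  7.00624846e-02,
        2.39193533e-02, -7.50744925e-05]), 'tool_pos': array([ 0.14764856, -0.52951583,  0.24015934]), 'ee_rot': array([-3.11157756e+00, -4.25530195e-01,  6.35162762e-05]), 'contact_force': array([ 0.33537931, -0.7132843 ,  0.32547848]), 'wrist_torque': array([-0.02179484, -0.01785951, -0.04752639]), 'width': 0.09306013945029738} 0.022
```

View pics/scene0.png

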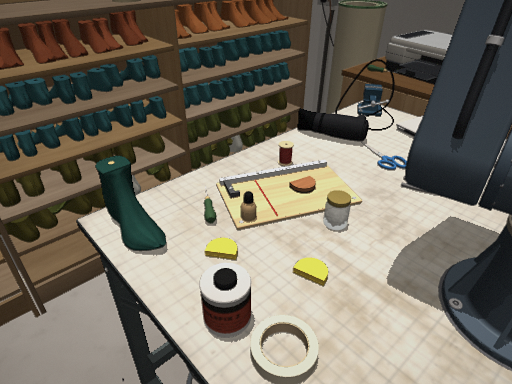

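View pics/top0.png

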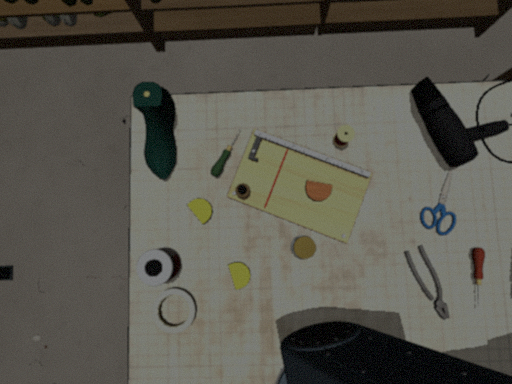

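The brown D on the bed is the lift, at top (318,190) and scene (303,184). The yellow D's, at top (200,210) and (238,275), are decoys. I'll enlarge a crop to confirm.

Run:
```python
import cv2
a=cv2.imread("pics/top0.png")[120:265,215:385]; cv2.imwrite("pics/topc.png",cv2.resize(a,None,fx=4.5,fy=4,interpolation=cv2.INTER_CUBIC))
a=cv2.imread("pics/scene0.png")[135:240,195:370]; cv2.imwrite("pics/scc.png",cv2.resize(a,None,fx=4.5,fy=4.5,interpolation=cv2.INTER_CUBIC))
```

```text
(no output)
```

View pics/topc.png

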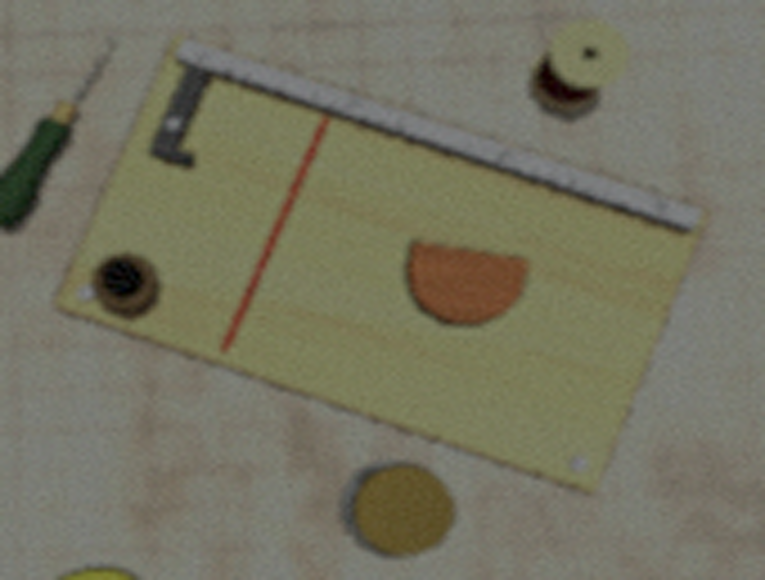

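View pics/scc.png

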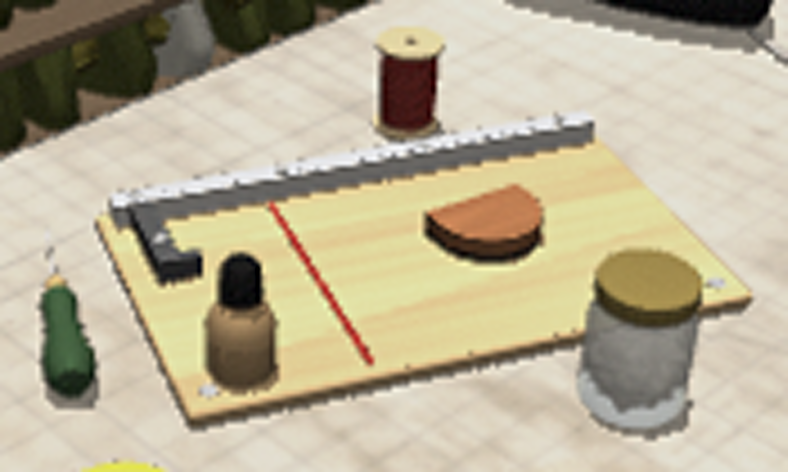

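```bash
cat > h.py <<'E'
import numpy as np,cv2
from rig import sensors,cams
def ray(n,px,z):
    p=cams.camera_params(n);K=p["camera_matrix"];T=np.array(p["camera_from_world"]);R=T[:3,:3];t=T[:3,3]
    px=np.atleast_2d(np.asarray(px,float)); d=(np.linalg.inv(K)@np.c_[px,np.ones(len(px))].T).T@R; c=-R.T@t
    return (c+d*((z-c[2])/d[:,2])[:,None])[:,:2]
def proj(n,P):
    p=cams.camera_params(n);K=p["camera_matrix"];T=np.array(p["camera_from_world"]);P=np.atleast_2d(P)
    q=(P@T[:3,:3].T+T[:3,3])@K.T; return q[:,:2]/q[:,2:]
def liftmask(n,im):
    h=cv2.cvtColor(cv2.GaussianBlur(im,(3,3),0),cv2.COLOR_BGR2HSV)
    return h
E
python3 - <<'E'
from h import *
im=cv2.imread("pics/top0.png");h=cv2.cvtColor(im,cv2.COLOR_BGR2HSV)
for p in [(318,190),(326,192),(300,215),(340,220),(277,180),(290,143),(340,160),(257,145),(290,230),(270,250),(376,220)]: print(p,h[p[1],p[0]])
im=cv2.imread("pics/scene0.png");h=cv2.cvtColor(im,cv2.COLOR_BGR2HSV)
for p in [(303,182),(310,180),(305,190),(320,195),(266,196),(290,172),(300,177)]: print(p,h[p[1],p[0]])
E
```

```text
(318, 190) [ 13 160 110]
(326, 192) [ 12 150 112]
(300, 215) [ 33  70 128]
(340, 220) [ 32  75 123]
(277, 180) [ 31  71 125]
(290, 143) [ 10   6 127]
(340, 160) [ 19  25 114]
(257, 145) [113  19  54]
(290, 230) [ 24  32 126]
(270, 250) [ 25  23 124]
(376, 220) [ 33  23 124]
(303, 182) [ 12 144 191]
(310, 180) [ 12 147 193]
(305, 190) [ 13 150  73]
(320, 195) [ 23  82 225]
(266, 196) [ 22  88 222]
(290, 172) [18 13 96]
(300, 177) [ 25  79 227]
```

```bash
cat >> h.py <<'E'
def line(pts):
    v=cv2.fitLine(np.float32(pts*1000),cv2.DIST_HUBER,0,.01,.01).ravel(); return v[2:]/1000,v[:2]
def biggest(m):
    c=max(cv2.findContours(m,cv2.RETR_EXTERNAL,cv2.CHAIN_APPROX_NONE)[0],key=cv2.contourArea); return c[:,0].astype(float)
def lift(n,im):
    s=4
    b=cv2.resize(im,None,fx=s,fy=s,interpolation=cv2.INTER_CUBIC);b=cv2.GaussianBlur(b,(5,5),0)
    h=cv2.cvtColor(b,cv2.COLOR_BGR2HSV); 
    m=cv2.inRange(h,(7,112,85 if n=="top" else 140),(17,255,255))
    # limit to bed neighbourhood
    roi=np.zeros_like(m)
    if n=="top": roi[120*s:245*s,230*s:375*s]=255
    else: roi[155*s:225*s,220*s:360*s]=255
    c=biggest(m&roi); return (c+.5)/s-.5
E
cat > jig.py <<'E'
from h import *
im=cv2.imread("pics/top0.png"); s=4
b=cv2.GaussianBlur(cv2.resize(im,None,fx=s,fy=s,interpolation=cv2.INTER_CUBIC),(7,7),0); h=cv2.cvtColor(b,cv2.COLOR_BGR2HSV)
m=cv2.inRange(h,(25,50,80),(40,130,255)); m=cv2.morphologyEx(m,cv2.MORPH_CLOSE,np.ones((31,31)))
c=(biggest(m)+.5)/s-.5; 
W=ray("top",c,.010)
print(cv2.boxPoints(cv2.minAreaRect(np.float32(c))))
# initial axis guess: from bbox
def unit(a): return np.array([np.cos(a),np.sin(a)])
r=cv2.minAreaRect(np.float32(W*1000)); print(r)
bp=cv2.boxPoints(r)/1000
# red line
rm=cv2.inRange(h,(0,110,70),(7,255,255))|cv2.inRange(h,(172,110,70),(180,255,255)); roi=np.zeros_like(rm);roi[145*s:212*s,255*s:295*s]=255
q=np.argwhere(rm&roi)[:,::-1]; R=ray("top",(q+.5)/s-.5,.010); rp,rd=line(R); rd=rd*np.sign(rd[0]); print("red",len(q),rp,rd,np.degrees(np.arctan2(rd[1],rd[0])),"len",np.ptp(R@rd))
# front edge & side edges of bed
ex=rd; ey=np.array([-ex[1],ex[0]]); 
u=W@ex;v=W@ey; print("extent x",u.min(),u.max(),"y",v.min(),v.max(),"red y",rp@ey)
mid=lambda a,lo,hi:(a>lo)&(a<hi)
f=W[(u<u.min()+.02)&mid(v,v.min()+.03,v.max()-.06)]; fp,fd=line(f); print("front",fp,np.degrees(np.arctan2(*fd[::-1])))
for nm,sel in(("right",(v<v.min()+.02)&mid(u,u.min()+.02,u.max()-.03)),("left",(v>v.max()-.015)&mid(u,u.min()+.05,u.max()-.03))):
    p,d=line(W[sel]); print(nm,p,np.degrees(np.arctan2(*d[::-1])))
# rail: bright, low saturation
rm=cv2.inRange(h,(0,0,95),(180,45,255)); 
cv2.imwrite("pics/m.png",cv2.resize(np.hstack([m,rm])[100*s:270*s],None,fx=.19,fy=.4))
E
python3 jig.py
python3 - <<'E'
from h import *
for n in("top","scene"):
    im=cv2.imread(f"pics/{n}0.png");c=lift(n,im); W=ray(n,c,.026)
    r=cv2.minAreaRect(np.float32(W*1000)); print(n,len(c),r,cv2.boxPoints(r).tolist())
    hull=cv2.approxPolyDP(np.float32(W*1000),4,True)[:,0];print(hull.tolist())
E
```

```text
[[225.30072  197.59816 ]
 [252.67236  127.514755]
 [373.34027  174.64256 ]
 [345.96863  244.72597 ]]
((513.757080078125, 44.68678283691406), (321.71966552734375, 188.48922729492188), 65.99237823486328)
red 153 [0.52738786 0.10372394] [ 0.9190073  -0.39424047] -23.21861 len 0.13928407826039074
extent x 0.35916177226735696 0.5509216139410853 y 0.08349725429381183 0.4036235860089791 red y 0.3032407
front [0.42368865 0.064813  ] 66.615204
right [ 0.44782406 -0.09992436] -23.027975
left [0.57940894 0.18930972] -23.49864
top 281 ((495.6327819824219, 0.6632041931152344), (63.92290496826172, 45.07197570800781), 77.56768035888672) [[466.744384765625, -25.69709587097168], [510.75946044921875, -35.40047073364258], [524.5211791992188, 27.02350425720215], [480.506103515625, 36.72687911987305]]
[[520.5662841796875, 27.895374298095703], [497.77386474609375, 29.546998977661133], [479.52996826171875, 16.394704818725586], [472.6937561035156, -5.729673385620117], [487.86981201171875, -28.34125328063965], [511.1114501953125, -32.00614929199219]]
scene 223 ((495.63153076171875, 2.055286407470703), (64.39616394042969, 44.684532165527344), 77.4124984741211) [[466.809326171875, -24.499835968017578], [510.4198303222656, -34.23794937133789], [524.4537353515625, 28.610408782958984], [480.8432312011719, 38.3485221862793]]
[[508.87091064453125, -32.53985595703125], [523.673095703125, 26.90066146850586], [491.45489501953125, 29.556501388549805], [474.6490783691406, 10.590008735656738], [473.5458984375, -10.798909187316895], [490.2008972167969, -28.443161010742188]]
```

Run:
```python
from h import *
a=np.radians(-23.3);ex=np.array([np.cos(a),np.sin(a)]);ey=np.array([-ex[1],ex[0]])
O=.4635*ex+.2434*ey; print("O",O)
J=lambda x,y,z:np.r_[O+ex*x/1000+ey*y/1000,z/1000]
for n,roi in(("top",(235,120,385,260)),("scene",(195,135,370,240))):
    im=cv2.imread(f"pics/{n}0.png");f=4
    x0,y0,x1,y1=roi; b=cv2.resize(im[y0:y1,x0-20 if n=="top" else x0:x1],None,fx=f,fy=f,interpolation=cv2.INTER_CUBIC)
    xo=x0-20 if n=="top" else x0
    def pl(P,col):
        q=(proj(n,np.array([J(*p) for p in P]))-[xo,y0]+.5)*f-.5; cv2.polylines(b,[np.int32(q.round())],False,col,1)
    pl([(-100,-160,10),(-100,160,10),(90,160,10),(90,-160,10),(-100,-160,10)],(255,0,0))
    pl([(70,-152,26),(70,152,26),(84,152,26),(84,-152,26),(70,-152,26)],(0,255,0))
    pl([(-100,60,10),(70,60,10)],(255,255,0)); pl([(9,130,26),(70,130,26)],(255,0,255)); pl([(17,118,26),(17,130,26)],(255,0,255))
    pl([(70,-152,10),(70,130,10)],(0,255,255))
    cv2.imwrite(f"pics/ov_{n}.png",b)
```

```text
O [0.52197567 0.04021451]
```

View pics/ov_top.png

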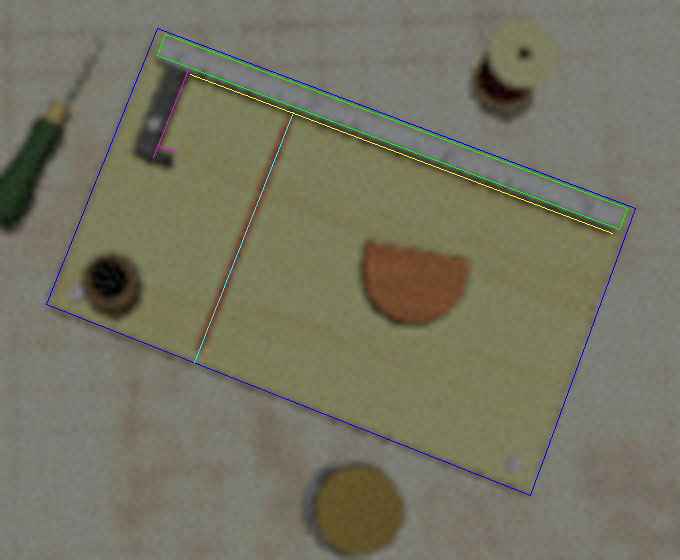

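View pics/ov_scene.png

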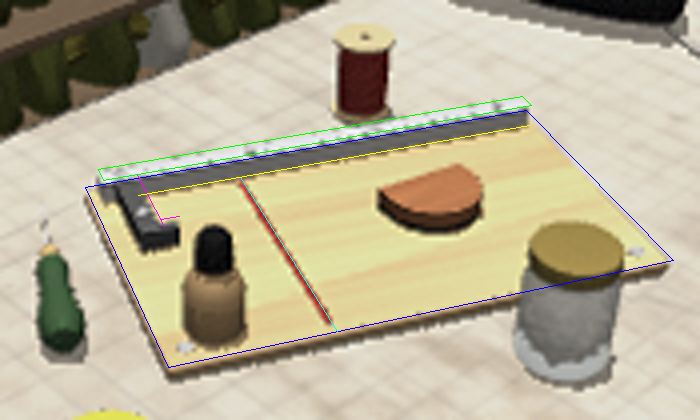

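drive_tool([
  [[6, 11, 0, 0, 0, -2, 1], [12, 22, 0, 0, 0, -3, 1], [18, 33, -1, 0, 0, -4, 1], [24, 44, -2, 0, 0, -5.5, 1], [29.7, 55.4, -4, 0, 0, -6.48, 1]],
], force=30)

```text
time_s: 0.52
tool_pos: [0.244, -0.3519, 0.234]
ee_rot: [-3.096, 0.525, -0.001]
contact_force: [0.9, -1.0, 0.1]
width: 0.0647
```

drive_tool([
  [[4, 7.5, -1, 0, 0, -0.68, 1], [8, 15, -2, 0, 0, -0.68, 1], [12, 22.5, -4, 0, 0, -0.68, 1], [16, 30, -6, 0, 0, -0.68, 1], [20.05, 37.65, -9, 0, 0, -0.68, 1]],
])

```text
time_s: 0.93
tool_pos: [0.3401, -0.1708, 0.1992]
ee_rot: [-3.076, 0.635, -0.002]
contact_force: [0.9, -1.0, -0.6]
width: 0.0311
```

drive_tool([
  [[4, 7.5, 0, 0, 0, 0, 1], [6, 11, 0, 0, 0, 0, 1], [8, 15, 0, 0, 0, 0, 1], [9, 17, 0, 0, 0, 0, 1], [9, 17, 0, 0, 0, 0, 1]],
])

```text
time_s: 1.35
tool_pos: [0.431, 0.0022, 0.1991]
ee_rot: [-3.076, 0.633, -0.002]
contact_force: [0.5, 0.3, -0.1]
width: 0.0011
```

drive_tool([
  [[1.3, 2.2, -3, 0, 0, 0, 1], [1.35, 2.24, -7, 0, 0, 0, 1], [1.35, 2.24, -11, 0, 0, 0, 1], [1.35, 2.24, -14, 0, 0, 0, 1], [1.35, 2.24, -14, 0, 0, 0, 1]],
])

```text
time_s: 1.77
tool_pos: [0.4413, 0.0249, 0.0546]
ee_rot: [3.077, -0.633, -0.012]
contact_force: [-0.7, 0.9, -1.0]
width: 0.0006
```

```bash
cat >> h.py <<'E'
A=np.radians(-23.3);ex=np.array([np.cos(A),np.sin(A)]);ey=np.array([-ex[1],ex[0]]);O=np.array([.52198,.04021])
def jig(w): d=(np.atleast_2d(w)[:,:2]-O)*1000; return np.c_[d@ex,d@ey]
def look(tag,names=("scene","top")):
    for n in names:
        im=cams.snapshot(n)
        x0,y0,x1,y1=(215,115,385,255) if n=="top" else (195,115,370,245)
        cv2.imwrite(f"pics/{tag}_{n}.png",cv2.resize(im[y0:y1,x0:x1],None,fx=4,fy=4,interpolation=cv2.INTER_CUBIC)); cv2.imwrite(f"pics/raw_{tag}_{n}.png",im)
        try:
            r=cv2.minAreaRect(np.float32(jig(ray(n,lift(n,im),.026)))); print(n,"lift jig c,size,ang",r)
        except Exception as e: print(n,e)
    s=sensors.get_state(); print("tcp jig",jig(s["tool_pos"]),s["tool_pos"][2],"F",s["contact_force"],"Fjig",s["contact_force"][:2]@np.c_[ex,ey],s["time_s"])
E
python3 -c "
from h import *
look('a')"
```

```text
scene lift jig c,size,ang ((-9.20144271850586, -44.21623229980469), (44.36276626586914, 61.94076919555664), 10.664822578430176)
top lift jig c,size,ang ((-14.150856018066406, 59.97776794433594), (156.44651794433594, 6.045877456665039), 0.04445360228419304)
tcp jig [[-65.24455143 -45.07092263]] 0.0592349410117012 F [ 0.85706391 -0.25114079  0.73899436] Fjig [0.88650486 0.10834843] 1.8667
```

View pics/a_scene.png

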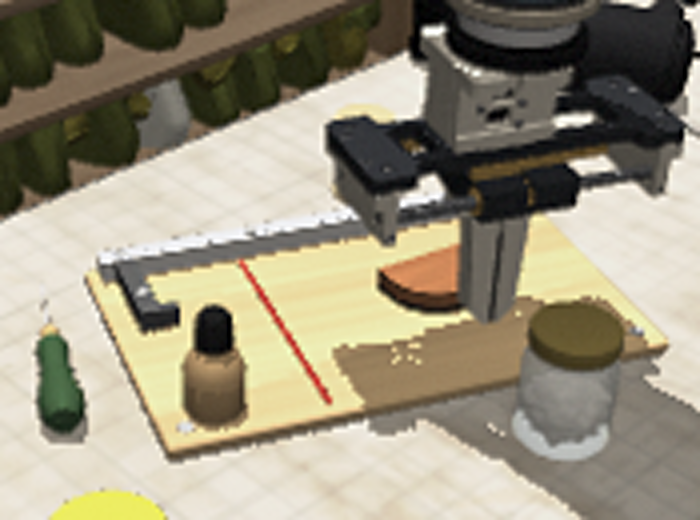

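View pics/a_top.png

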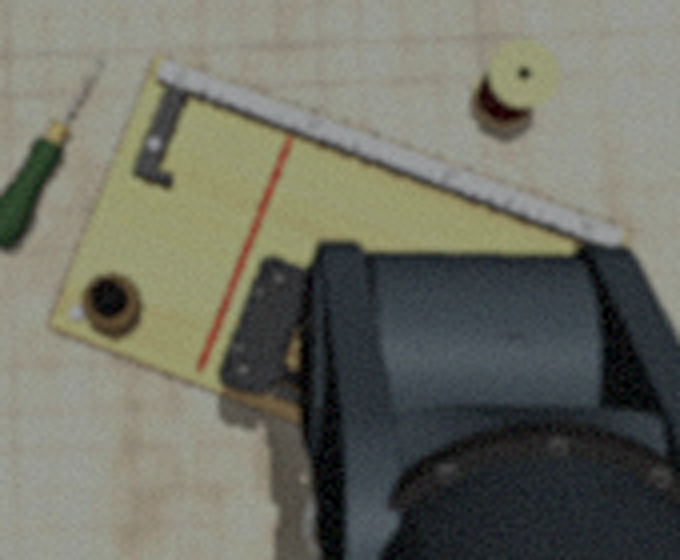

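drive_tool([
  [[0, 0, -1.2, 0, 0, 0, 1], [0, 0, -2.2, 0, 0, 0, 1], [0, 0, -2.3, 0, 0, 0, 1], [0.9, -0.4, -2.3, 0, 0, 0, 1], [1.65, -0.71, -2.3, 0, 0, 0, 1]],
])

```text
time_s: 2.28
tool_pos: [0.4621, 0.0171, 0.0373]
ee_rot: [-3.076, 0.633, -0.002]
contact_force: [-0.0, -0.6, 0.4]
width: 0.0005
```

```bash
python3 -c "
from h import *
look('b',('scene',))"
```

```text
scene lift jig c,size,ang ((-4.558396339416504, -34.765438079833984), (31.73908233642578, 45.0842170715332), 10.664822578430176)
tcp jig [[-44.05299383 -44.64611978]] 0.037480519321773535 F [ 0.16215979 -0.94382954  0.96544624] Fjig [ 0.5222626  -0.80271525] 2.3333
```

drive_tool([
  [[0.46, -0.2, -0.1, 0, 0, 0, 1], [1.01, -0.44, -0.1, 0, 0, 0, 1], [1.56, -0.67, -0.1, 0, 0, 0, 1], [2.11, -0.91, -0.1, 0, 0, 0, 1], [2.57, -1.11, -0.1, 0, 0, 0, 1]],
])

```text
time_s: 2.75
tool_pos: [0.4902, 0.0052, 0.0365]
ee_rot: [-3.076, 0.634, -0.005]
contact_force: [-0.7, 0.9, 0.7]
width: 0.0003
```

```bash
python3 -c "
from h import *
look('c')"
```

```text
scene lift jig c,size,ang ((-33.53044128417969, 69.14085388183594), (155.80113220214844, 6.0091166496276855), 0.2558993399143219)
top lift jig c,size,ang ((-13.86639404296875, 60.111968994140625), (156.77041625976562, 5.762397766113281), 0.017910175025463104)
tcp jig [[-15.20466093 -44.67115948]] 0.03653024036644143 F [0.71224349 0.50304323 0.28939748] Fjig [0.45518097 0.74374294] 2.85
```

View pics/c_scene.png

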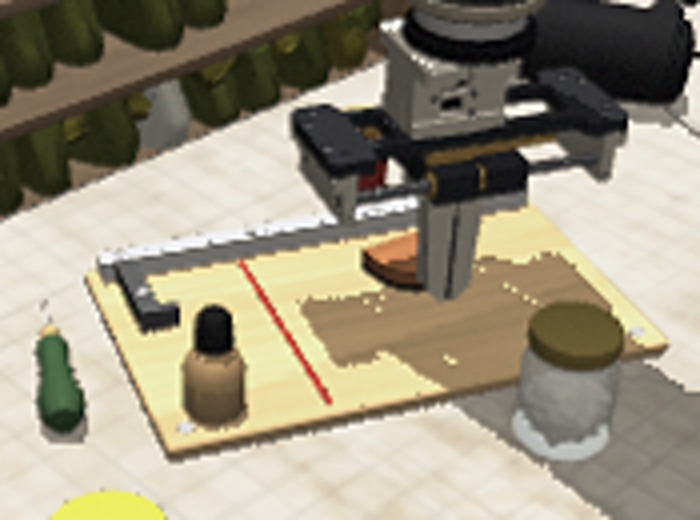

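View pics/c_top.png

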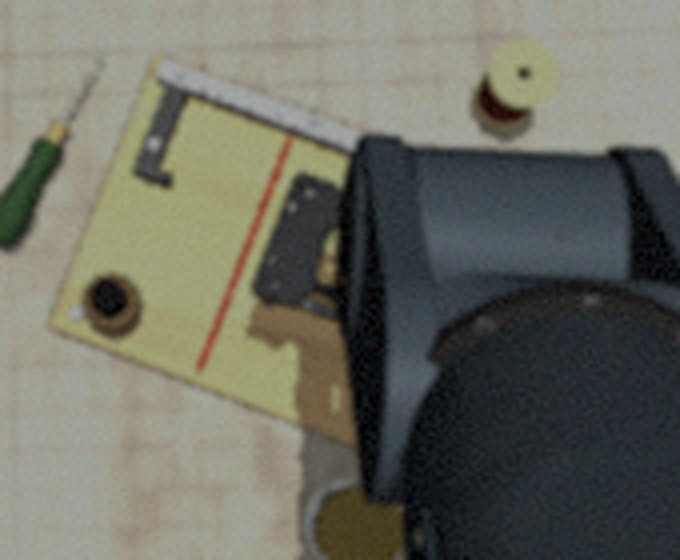

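drive_tool([
  [[0.46, -0.2, 0, 0, 0, 0, 1], [1.01, -0.44, 0, 0, 0, 0, 1], [1.47, -0.64, 0, 0, 0, 0, 1], [1.84, -0.8, 0, 0, 0, 0, 1], [2.1, -0.91, 0, 0, 0, 0, 1]],
])

```text
time_s: 3.27
tool_pos: [0.5118, -0.0041, 0.0365]
ee_rot: [-3.076, 0.634, -0.006]
contact_force: [-2.8, 2.6, 0.8]
width: 0.0004
```

drive_tool([
  [[0.18, -0.08, 0, 0, 0, 0, 1], [0.37, -0.16, 0, 0, 0, 0, 1], [0.55, -0.24, 0, 0, 0, 0, 1], [0.65, -0.28, 0, 0, 0, 0, 1], [0.74, -0.32, 0, 0, 0, 0, 1]],
])

```text
time_s: 3.68
tool_pos: [0.5171, -0.0066, 0.036]
ee_rot: [-3.075, 0.634, 0.003]
contact_force: [-12.6, 8.6, 7.5]
width: 0.0005
```

```bash
python3 -c "
from h import *
look('d',('scene',))"
```

```text
scene lift jig c,size,ang ((-33.53112030029297, 69.2479476928711), (155.79881286621094, 5.981215953826904), 0.3841274380683899)
tcp jig [[ 14.01583724 -44.95412181]] 0.03602056427863841 F [-9.7857793   6.88737432  4.55526626] Fjig [-11.71198352   2.45496303] 3.7333
```

View pics/d_scene.png

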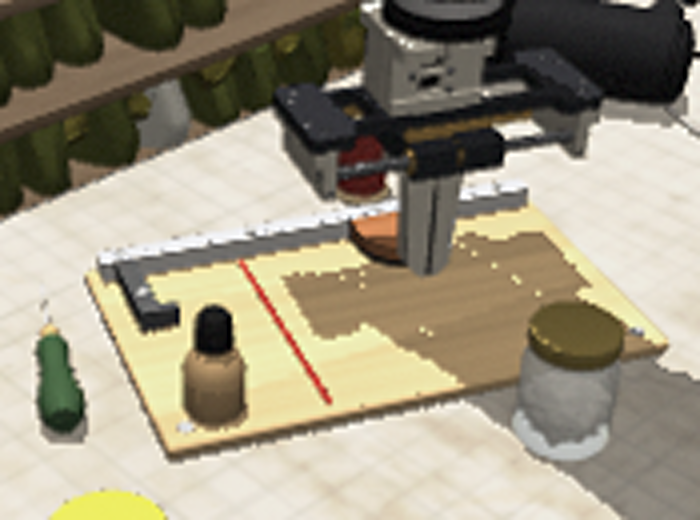

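drive_tool([
  [[-0.5, 0.2, 0, 0, 0, 0, 1], [-1.5, 0.65, 0, 0, 0, 0, 1], [-3.1, 1.34, 0, 0, 0, 0, 1], [-3.6, -1.5, 0, 0, 0, 1, 1], [-4.1, -4.76, 0, 0, 0, 2, 1]],
])

```text
time_s: 4.15
tool_pos: [0.4756, -0.0535, 0.0362]
ee_rot: [-3.126, 0.297, 0.002]
contact_force: [0.3, -0.3, 0.6]
width: 0.0006
```

```bash
python3 -c "
from h import *
look('e',('scene','top'))"
```

```text
scene lift jig c,size,ang ((43.97174072265625, -47.042442321777344), (63.73162841796875, 44.886356353759766), 89.95989227294922)
top lift jig c,size,ang ((49.18730926513672, -46.334754943847656), (36.13916015625, 59.70314407348633), 0.5338788032531738)
tcp jig [[  -3.88152282 -107.46484905]] 0.03626221231758428 F [-0.0253304   0.85597776 -0.47495791] Fjig [-0.36184277  0.77615035] 4.25
```

View pics/e_scene.png

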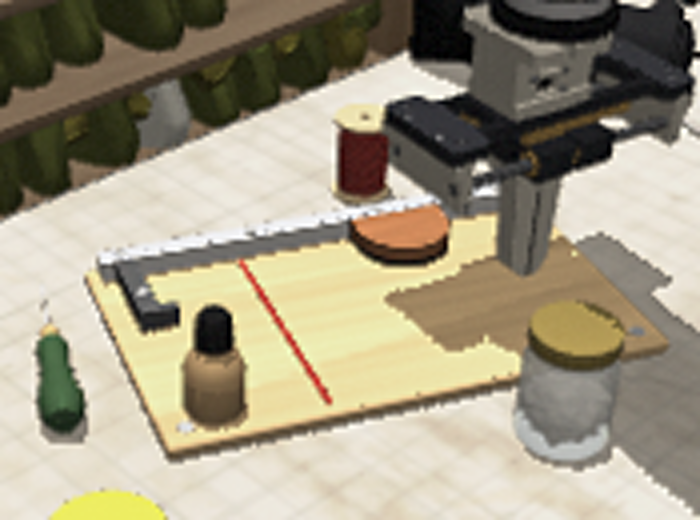

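View pics/e_top.png

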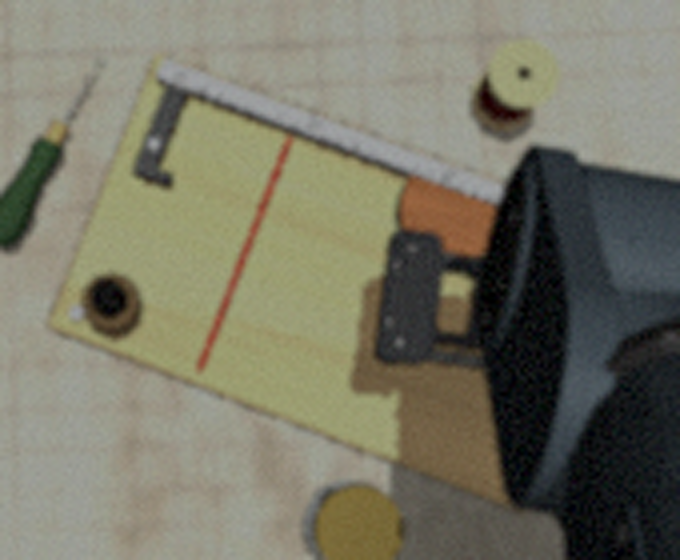

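drive_tool([
  [[0, 0, 0, 0, 0, 1.1, 1], [0, 0, 0, 0, 0, 2.2, 1], [0, 0, 0, 0, 0, 3.3, 1], [0, 0, 0, 0, 0, 4.4, 1], [0, 0, 0, 0, 0, 5.4, 1]],
])

```text
time_s: 4.67
tool_pos: [0.4762, -0.0567, 0.0364]
ee_rot: [3.086, 0.587, -0.0]
contact_force: [0.8, -0.6, 0.2]
width: 0.0009
```

drive_tool([
  [[0.9, 0.4, 0, 0, 0, 0, 1], [1.8, 0.8, 0, 0, 0, 0, 1], [2.6, 1.2, 0, 0, 0, 0, 1], [3.1, 1.44, 0, 0, 0, 0, 1], [3.1, 1.44, 0, 0, 0, 0, 1]],
])

```text
time_s: 5.08
tool_pos: [0.5086, -0.0416, 0.0364]
ee_rot: [3.086, 0.586, 0.001]
contact_force: [-0.8, 0.4, -0.3]
width: 0.0003
```

```bash
python3 -c "
from h import *
look('f',('scene',));print(sensors.get_state()['ee_rot'],sensors.get_state()['joint_positions'])"
```

```text
scene lift jig c,size,ang ((46.82091522216797, -46.963436126708984), (39.739288330078125, 63.36262893676758), 0.8182913661003113)
tcp jig [[ 19.37608027 -81.01772987]] 0.036275124495686185 F [-0.12028805  0.89905505 -0.67669891] Fjig [-0.46609531  0.77815446] 5.1333
[ 3.08619435e+00  5.86353600e-01 -7.31966880e-05] [-1.73571787e-01  5.91767827e-01  1.89191444e+00 -3.18721295e-04
  6.57886583e-01  1.02196743e+00]
```

View pics/f_scene.png

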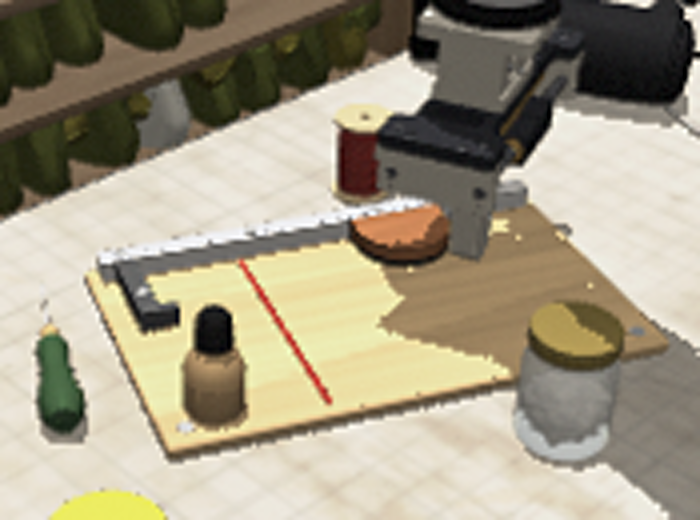

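drive_tool([
  [[0.28, 0.11, 0, 0, 0, 0, 1], [0.56, 0.22, 0, 0, 0, 0, 1], [0.72, 0.59, 0, 0, 0, 0, 1], [0.95, 1.14, 0, 0, 0, 0, 1], [1.23, 1.78, 0, 0, 0, 0, 1]],
])

```text
time_s: 5.55
tool_pos: [0.52, -0.0237, 0.0362]
ee_rot: [3.086, 0.585, -0.001]
contact_force: [-0.8, -1.3, -1.0]
width: 0.0006
```

```bash
python3 -c "
from h import *
look('g',('scene',))"
```

```text
scene lift jig c,size,ang ((47.520103454589844, -30.881956100463867), (37.17957305908203, 61.30415344238281), 0.14107631146907806)
tcp jig [[ 23.62710849 -58.33516753]] 0.036363606201520966 F [ 0.23975882  0.77778654 -0.11073009] Fjig [-0.08744434  0.80919075] 5.6
```

View pics/g_scene.png

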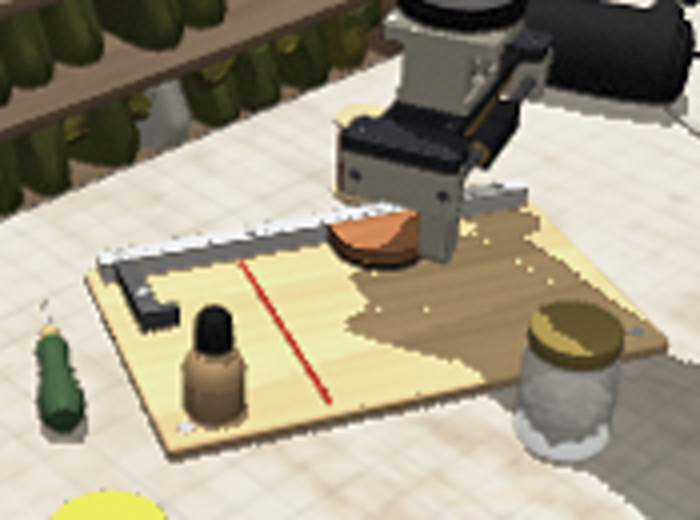

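drive_tool([
  [[0.32, 0.73, 0, 0, 0, 0, 1], [0.63, 1.47, 0, 0, 0, 0, 1], [0.95, 2.2, 0, 0, 0, 0, 1], [1.27, 2.94, 0, 0, 0, 0, 1], [1.58, 3.67, 0, 0, 0, 0, 1]],
])

```text
time_s: 6.02
tool_pos: [0.5367, 0.0149, 0.0363]
ee_rot: [3.086, 0.587, 0.0]
contact_force: [0.2, -0.6, 0.4]
width: 0.0002
```

drive_tool([
  [[0.32, 0.73, 0, 0, 0, 0, 1], [0.63, 1.47, 0, 0, 0, 0, 1], [0.95, 2.2, 0, 0, 0, 0, 1], [1.27, 2.94, 0, 0, 0, 0, 1], [1.58, 3.67, 0, 0, 0, 0, 1]],
])

```text
time_s: 6.43
tool_pos: [0.5528, 0.0524, 0.0363]
ee_rot: [3.086, 0.587, 0.0]
contact_force: [-0.8, 0.0, 0.4]
width: 0.0005
```

```bash
python3 -c "
from h import *
look('i',('scene','top'))"
```

```text
scene lift jig c,size,ang ((45.172943115234375, 56.249603271484375), (41.696292877197266, 52.6269416809082), 0.564598560333252)
top lift jig c,size,ang ((-72.57695770263672, 60.23245620727539), (8.194869041442871, 39.353206634521484), 89.6246337890625)
tcp jig [[23.62106773 23.70817748]] 0.03639680858059648 F [-0.46769706 -0.19808594  0.18093318] Fjig [-0.35120267 -0.36692678] 6.5333
```

View pics/i_scene.png

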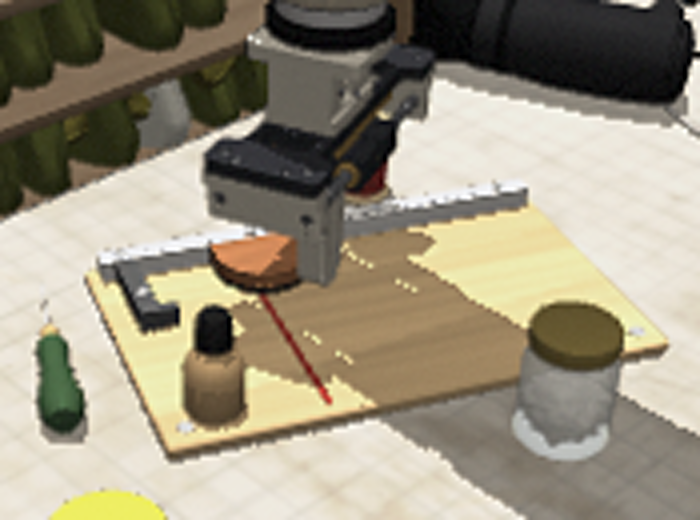

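View pics/i_top.png

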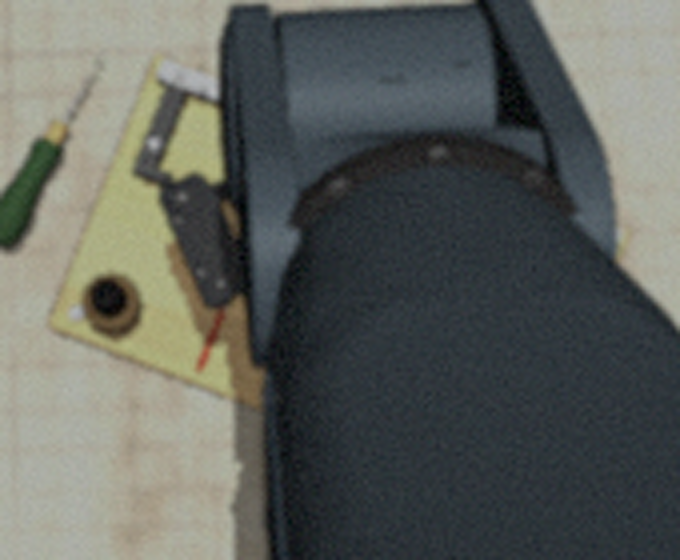

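drive_tool([
  [[0.25, 0.59, 0, 0, 0, 0, 1], [0.51, 1.18, 0, 0, 0, 0, 1], [0.76, 1.76, 0, 0, 0, 0, 1], [1.01, 2.35, 0, 0, 0, 0, 1], [1.27, 2.94, 0, 0, 0, 0, 1]],
])

```text
time_s: 6.95
tool_pos: [0.5657, 0.0826, 0.0363]
ee_rot: [3.086, 0.588, 0.001]
contact_force: [-2.3, -0.3, -0.4]
width: 0.0002
```

drive_tool([
  [[0.12, 0.28, 0, 0, 0, 0, 1], [0.24, 0.55, 0, 0, 0, 0, 1], [0.36, 0.83, 0, 0, 0, 0, 1], [0.44, 1.01, 0, 0, 0, 0, 1], [0.47, 1.1, 0, 0, 0, 0, 1]],
])

```text
time_s: 7.37
tool_pos: [0.5705, 0.0938, 0.0362]
ee_rot: [3.086, 0.588, 0.0]
contact_force: [-1.8, -1.2, 1.2]
width: 0.0005
```

```bash
python3 -c "
from h import *
look('j',('scene',))"
```

```text
scene lift jig c,size,ang ((53.06560516357422, 107.62669372558594), (43.172401428222656, 46.342124938964844), 43.324161529541016)
tcp jig [[23.37201867 68.43310523]] 0.03625409113889617 F [-1.83739663  0.89833311  0.6837392 ] Fjig [-2.04288191  0.09829682] 7.4167
```

View pics/j_scene.png

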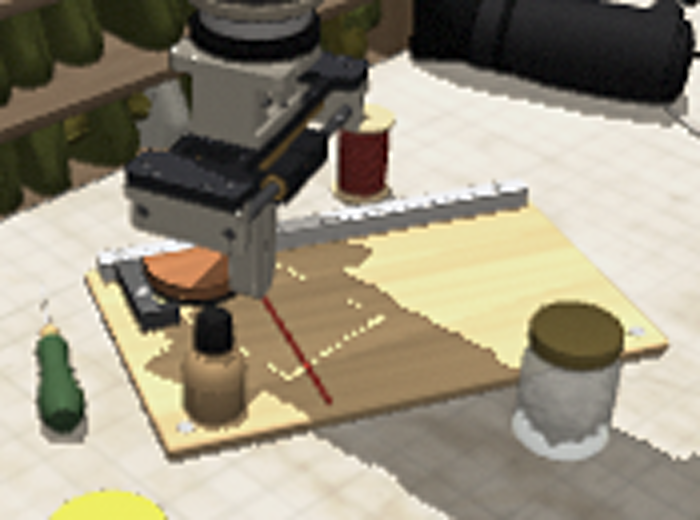

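Very near the stop, with no stop force yet. I'll press on gently along y.

drive_tool([
  [[0.08, 0.18, 0, 0, 0, 0, 1], [0.12, 0.28, 0, 0, 0, 0, 1], [0.16, 0.37, 0, 0, 0, 0, 1], [0.2, 0.46, 0, 0, 0, 0, 1], [0.2, 0.46, 0, 0, 0, 0, 1]],
])

```text
time_s: 7.83
tool_pos: [0.572, 0.0981, 0.0361]
ee_rot: [3.086, 0.588, -0.002]
contact_force: [-3.6, -3.6, 1.0]
width: 0.0005
```

drive_tool([
  [[0.08, 0.18, 0, 0, 0, 0, 1], [0.12, 0.28, 0, 0, 0, 0, 1], [0.16, 0.37, 0, 0, 0, 0, 1], [0.2, 0.46, 0, 0, 0, 0, 1], [0.2, 0.46, 0, 0, 0, 0, 1]],
])

```text
time_s: 8.25
tool_pos: [0.5712, 0.1012, 0.0352]
ee_rot: [3.085, 0.589, -0.014]
contact_force: [-13.3, -11.9, 4.5]
width: 0.0005
```

drive_tool([
  [[-0.3, -0.15, 0, 0, 0, 0, 1], [-1.0, -0.5, 0, 0, 0, 0, 1], [-2, -1.5, 0, 0, 0, 0, 1], [-3, -4, 0.5, 0, 0, 0, 1], [-4, -8, 1.5, 0, 0, 0, 1]],
])

```text
time_s: 8.67
tool_pos: [0.5304, 0.0229, 0.0496]
ee_rot: [3.084, 0.593, -0.014]
contact_force: [1.6, -0.8, 0.5]
width: 0.0003
```

drive_tool([
  [[-2, -4, 2, 0, 0, 0, 1], [-4, -8, 5, 0, 0, 0, 1], [-6, -12, 8, 0, 0, 0, 1], [-8, -16, 8, 0, 0, 0, 1], [-8, -16, 8, 0, 0, 0, 1]],
])

```text
time_s: 9.08
tool_pos: [0.4497, -0.1392, 0.1313]
ee_rot: [3.082, 0.592, -0.009]
contact_force: [1.3, 0.1, 0.8]
width: 0.0006
```

```bash
python3 -c "
from h import *
look('k')"
```

```text
scene lift jig c,size,ang ((-22.728858947753906, 97.50138854980469), (178.83782958984375, 64.37654876708984), 1.5133084058761597)
top lift jig c,size,ang ((45.03038787841797, 98.43397521972656), (43.69061279296875, 64.72928619384766), 0.011986179277300835)
tcp jig [[   4.97131549 -194.21523778]] 0.13111476039950137 F [ 0.86671542  0.85041989 -0.53458504] Fjig [0.45965188 1.12389046] 9.1833
```

View pics/k_scene.png

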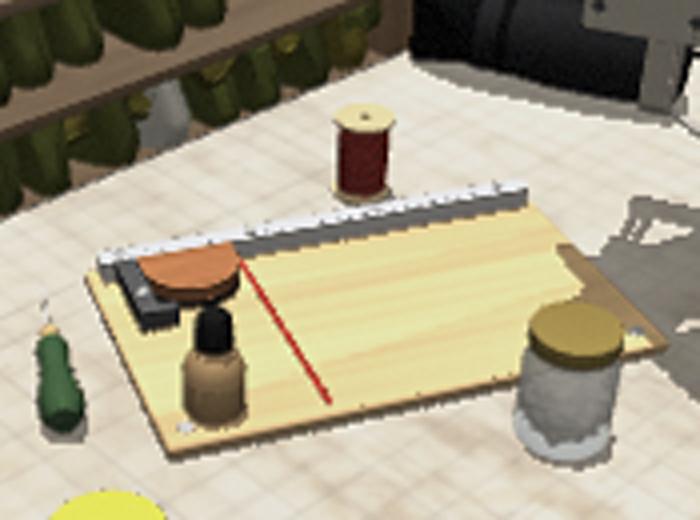

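View pics/k_top.png

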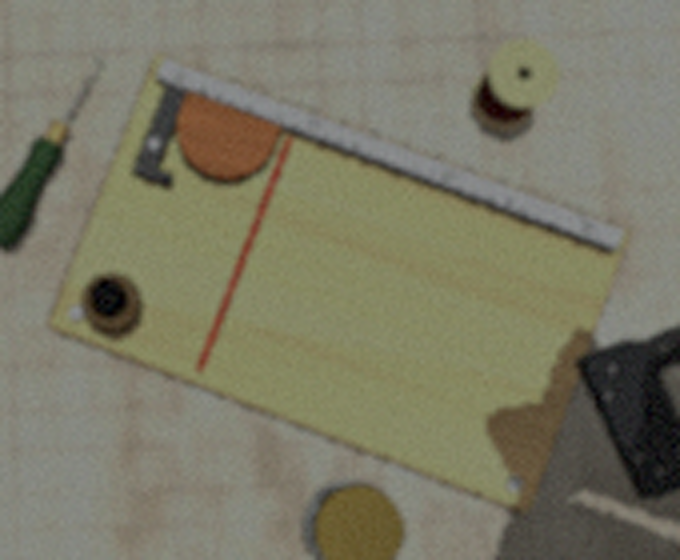

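Run:
```python
import cv2,numpy as np
a=cv2.imread("pics/raw_k_top.png")[128:168,248:298]; b=cv2.imread("pics/raw_k_scene.png")[165:195,222:272]
f=lambda i:cv2.resize(i,(400,int(400*i.shape[0]/i.shape[1])),interpolation=cv2.INTER_NEAREST)
a,b=f(a),f(b);b=cv2.copyMakeBorder(b,0,a.shape[0]-b.shape[0],0,0,cv2.BORDER_CONSTANT)
cv2.imwrite("pics/k_zoom.png",cv2.convertScaleAbs(np.hstack([a,b]),alpha=1.3))
```

```text
(no output)
```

View pics/k_zoom.png

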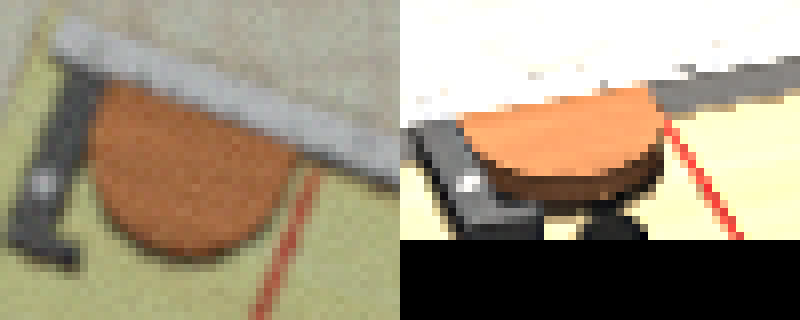

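The zoom shows the lift touching both the rail and the stop with no visible gap, and its trailing edge just past the red line, as expected. The bystanders haven't moved.

```bash
python3 -c "
from rig import job_done,sensors
print(sensors.get_state()['dq'].round(3)); print(job_done())"
```

```text
[ 0.081  0.038 -0.009  0.015 -0.013  0.079]
the job is handed in; nothing more can be done
None
```

The heel lift is home in the corner, flat against both the rail and the end stop, and the job was handed in at about 9.2 s of the 54 s allowed. I pushed it throughout with the closed fingertips and never lifted or tipped it.

- **Against the rail:** I pushed the round side straight at the rail. It sat flat (about 0° in the scene view) with its front edge about 75 mm before the red line.
- **Into the corner:** I then pushed at 45° on the round to slide it along the rail into the stop. The final push built up to about 18 N, and the arm was well clear when I handed in.
- **Last checks:** The top view gave the lift's centre at jig y = 98.4 mm (98 is home), turned 0.01° from the rail. The enlarged crops show no gap at the rail or the stop. The spool, jar, bottle, awl and the yellow look-alike still in view look where they were.
- **Disagreements:** The measured x was 45 mm where 47 is home. I put that down to calibration and an underestimated mask, because it read about the same while flush on the rail earlier. The last scene-view fit was spoiled by other brown pixels, so I relied on the picture there.
- **At hand-in:** The arm still showed slight joint motion (up to 0.08 rad/s), touching nothing.

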